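Sort the full-size mill ball out of the wash tray

TASK

Take the wire scoop with the slotted floor by its black grip and scoop the large steel mill ball out of the grey wash tray, letting the small worn ball fall through the slots so that it stays behind in the tray. Tip the large ball from the scoop into the white dish, then set the scoop down upright, clear of the dish. Do not touch the balls with the fingers.

Things in the scene. Friction and masses are not known exactly. Their poses are not given: they have to be found in the camera images.
- scoop_grip (a point): Slotted wire scoop, ~180 g, loose in the tray: centre of its black grip, 22 (x) x 40 (y) x 60 mm (z). +x = out of its open mouth, z up. Floor: 4 level bars, 5 mm thick, y = +-12, +-36 mm (19 mm slots), undersides 95 mm below this point, from heel x = -27 to free tips x = 72 mm, no lip; they rise at the heel to 47 mm below it. 89 mm wide. A similar scoop with a solid floor, further off, is not for this job.
- good_ball: Large steel ball, 32 mm, 90 to 180 g; origin = its centre. It lies ahead of the scoop's tips in the grey tray, which is fixed to the bench: inside 240 x 112 mm, flat floor 20 mm above the bench, walls 30 mm above that. At the start the scoop stands midway between the tray's long sides, its x along them; the far end wall is 195 mm ahead of its grip's centre, the near one 45 mm behind.
- worn_ball: Small worn steel ball, 14 mm, about 12 g; origin = its centre. It lies in the tray ahead of the scoop's tips and passes through the scoop's slots. The large ball rides between two bars: it rolls to the heel and stays when the mouth is tilted up 10 to 20 degrees, and rolls out over the tips when the mouth is tilted down 15 degrees or more.
- dish: Round white bowl fixed to the bench, rim 136 mm across and 42 mm above the bench. Origin = centre of its underside, on the bench. The bench to its left (+y) is empty from its rim to 250 mm from its centre, for setting the scoop down.
Mind the look-alikes: they are no part of the job. What is shaped like the part that bears scoop_grip but red or yellow is not meant.

How it is judged (in metres and radians):
On the way:
1. the large ball is lifted clear above the tray in the scoop, with the small ball left behind on the tray floor (height (world z) of good_ball above 0.085 m and x of good_ball in the frame of scoop_grip between -0.03 and 0.075 m and y of good_ball in the frame of scoop_grip between -0.045 and 0.045 m and z of good_ball in the frame of scoop_grip between -0.1 and -0.05 m and height (world z) of worn_ball below 0.036 m), for 0.2 s.
At the end, for the whole second after the job is handed in: The large ball lies at rest in the dish (within 50 mm of its centre), the small ball lies on the tray floor, and the scoop stands upright (within 10 degrees) on the bench or the tray floor, its grip at least 90 mm from the dish's centre (horizontal distance between good_ball and dish below 0.05 m and height (world z) of good_ball below 0.045 m and linear speed of good_ball below 0.05 m/s and height (world z) of worn_ball between 0.021 and 0.034 m and horizontal distance between worn_ball and dish above 0.08 m and angle between scoop_grip's own z axis and vertical below 0.18 rad and height (world z) of scoop_grip below 0.125 m and horizontal distance between scoop_grip and dish above 0.09 m); the robot touches nothing.
It fails at once if the fingers touch the large ball (contact force between the fingers and good_ball above 0.3 N).
It fails at once if the fingers touch the small ball (contact force between the fingers and worn_ball above 0.3 N).
It also fails if it takes over 61 s, if anything falls off the work surface, if the arm or the gripper's body presses on something with over 40 N, if the wrist force passes 120 N, or if a joint passes its speed limit or range.

ROBOT

A 6-joint arm with a two-finger parallel gripper is mounted at the origin on the work surface. World frame = base frame: x ahead of the robot, y to its left, z up, the work surface at z = 0. Lengths are in m, angles in degrees, forces in N, time in s.
With the tool pointing down it reaches from about 0.3 to 0.75 m from the base axis. Payload 8.5 kg.
Tool frame: the origin (TCP) lies at the very end of the fingers, on their centre line; the grasp point (between the pads) lies 19 mm behind it; z points along the fingers, y is the line along which they close (so a half turn about z gives the same grasp; the last joint's range is limited). The gripper opens to 85 mm and grips with 20 to 120 N. Pads are 22 mm wide; open, the fingers measure 114 mm over their backs; the gripper's body (76 mm by 85 mm) begins 54 mm behind the grasp point. The pads swing forward as they close: fully open they stand 13 mm farther back than shut.
Start: joints at [-85.732, 21.807, 74.336, -0, 83.858, -12.336], TCP at [0.157, -0.527, 0.231] pointing down, gripper open.
Joint ranges: [-178.18, 178.18], [-50.72, 133.34], [12.68, 142.11], [-81.47, 261.47], [9.98, 163.14], [-165.26, 165.26]. Speed limits (degrees/s): [136.94, 136.94, 180, 180, 180, 180].

INTERFACE

Orientations are given as a 3x3 rotation matrix whose columns are the frame's x, y, z axes.
In Python, from rig import * gives the robot as it stands. The module is installed in compiled form; this text tells all that it offers.
- The arm moves only by the shell command python3 -m pendant 'ROWS' [OPENING] [FORCE]. ROWS is JSON, a list of rows, each a list of 2 entries, a list of its own where there are three numbers: the shift along the tool's x, y, z as a fraction of full scale, then the turn, a rotation vector about the tool's x, y, z as a fraction of full scale. A call has 1 to 8 rows; each row shifts and turns the commanded pose from where the row before left it, along the tool's axes as they then stand; what a row does not reach is not made up. Full scale, the value 1, is 40 mm for a shift and 5 degrees for a turn. A row lasts 1/8 s, in which the tool goes at most 62.5 mm and 10.7 degrees, less where a joint would pass 70% of its speed; a pose out of reach is approached as far as the arm can. A call with a number of a shift or a turn outside -1 to 1 is refused whole. A call with a gripper value outside its range is refused whole. OPENING is the opening, from 0 (shut) to 1 (fully open), set as the call begins (- or left out, the last holds). The fingers move at their own pace and stop on an object; FORCE is the grip in N (left out, the last holds). Time passes only in rows, so rows that do not move let the fingers close. It gives the time, the measured TCP pose, the force, the opening and the grip force at its end, in the units of the state.
- observe(): the state, without advancing time (a new reading comes with each control period).
- get_image(name): name is "side" or "top" or "wrist"; returns a dict with "img" (420x560x3 uint8, blue, green, red), "range_z" (420x560 float32, m along the optical axis (not along the pixel's ray), 0 where there is no reading), "camera_matrix" (3x3 intrinsics, pixels), "dist_coeffs" ([k1, k2, p1, p2, k3] as OpenCV has them; the pictures are not rectified), "eye" and "rotation" of the camera in the world. Camera axes: x right, y down, z forward; pixel columns grow to the right and rows downward; lengths in m; the calibration is good to about 2 mm. A picture is of the moment at which its call begins.
- close_job(): hands the job in; it is judged then, once.
Trained networks look in the newest picture that a camera, given by its name, has taken for a name from the list of things; names that differ only in an ending like _2 or _b are one class to them, and where a whole thing is asked for, a point or a joint stands for the part that bears it (a point fixed in the world has none). Each returns a list of dicts, best first, with "conf" (0 to 1); they miss things now and then, are a little off and sometimes report something else, mostly with a low value. They report only what shows in the picture. A call takes as long as a camera call. They do not tell look-alikes from the thing itself.
- regions_of(camera, query): "mask" (420x560 bool, what is visible of it).
- landmark_of(camera, query): "point" ([x, y, z] in m, in world coordinates, good to about 4 mm: a listed point, or the origin of a listed thing).
The state is a dict: "time_s": time; "q": joint angles; "qvel": joint speeds; "joint_efforts": joint torques, N m; "position": TCP position; "tool_rot": TCP orientation; "ft_force": force on the tool from outside, world axes, zero at the start; "wrist_torque": the same for the moment, N m; "grip_width": finger opening in m; "gripper_force": force on a finger pad.
Only numpy, scipy, OpenCV 4.12 (cv2) and the standard library are available. Lean on these libraries where they do the work, as an engineer would, in place of code of your own. Each camera call takes 0.05 s, during which the arm holds its last target. There are 200 camera calls.

## Working session

There is one attempt and no reset: what is moved stays moved. The work goes in short steps, Python scripts to look and compute and a shell command to move; the robot and the scene stay as the last step left them, time stands still between calls to the robot, and variables do not carry over. Pictures are saved under pics/ and viewed, at most 10 in all, crops included, and the job is handed in when it is done.

```bash
mkdir -p pics; cat > h.py <<'E'
from rig import *
import numpy as np, cv2
def px(c,p):
    R=np.array(c["rotation"]);t=np.array(c["eye"])
    pc=R.T@(np.array(p)-t)
    o,_=cv2.projectPoints(pc.reshape(1,1,3),np.zeros(3),np.zeros(3),np.array(c["camera_matrix"]),np.array(c["dist_coeffs"]))
    return o.ravel().round(0)
def st():
    s=observe();print(round(s["time_s"],2),np.round(s["position"],4),np.round(s["tool_rot"],3).tolist(),np.round(s["ft_force"],1),s["grip_width"],s["gripper_force"])
E
python3 - <<'E'
from h import *
ims=[]
for n in ["top","side"]:
    c=get_image(n);ims.append(c["img"])
    print(n,np.round(c["eye"],3),np.round(c["rotation"],2).tolist())
    for q in ["scoop_grip","good_ball","worn_ball","dish"]:
        for d in landmark_of(n,q): print(n,q,round(d["conf"],2),np.round(d["point"],3),px(c,d["point"]))
    cv2.imwrite(f"pics/{n}0.png",c["img"])
st()
E
```

```text
top [ 0.41  -0.154  0.932] [[-0.14, -0.97, 0.2], [-0.99, 0.13, -0.03], [0.01, -0.21, -0.98]]
top scoop_grip 0.79 [ 0.484 -0.498  0.093] [445. 230.]
top scoop_grip 0.66 [ 0.696 -0.197  0.097] [287. 151.]
top good_ball 0.49 [ 0.464 -0.164  0.041] [286. 262.]
top worn_ball 0.49 [ 0.438 -0.124  0.027] [269. 277.]
top dish 0.77 [ 0.51   0.144 -0.   ] [147. 262.]
side [0.427 0.561 0.565] [[-0.98, -0.12, 0.16], [-0.19, 0.51, -0.84], [0.02, -0.85, -0.52]]
side scoop_grip 0.76 [ 0.697 -0.2    0.094] [221. 211.]
side scoop_grip 0.75 [ 0.488 -0.502  0.094] [326. 167.]
side scoop_grip 0.64 [ 0.508 -0.288  0.118] [310. 193.]
side good_ball 0.6 [ 0.462 -0.16   0.031] [321. 257.]
side dish 0.65 [ 0.509  0.145 -0.004] [271. 380.]
0.5 [ 0.1572 -0.527   0.2313] [[0.958, 0.286, -0.0], [0.286, -0.958, 0.0], [0.0, -0.0, -1.0]] [ 0.1 -0.2 -0.3] 0.0853907670188385 0.0
```

View pics/top0.png

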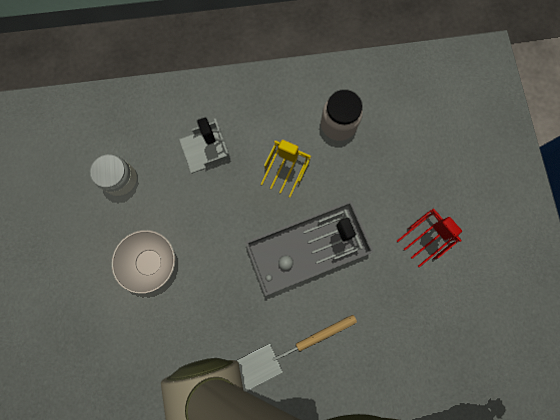

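View pics/side0.png

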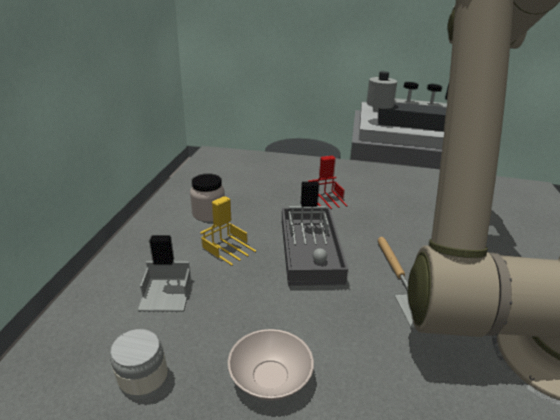

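Candidates in the top view are:
- black grip with a solid floor at (205,130)
- yellow slotted at (287,150)
- black slotted in the tray at (346,230)
- red slotted at (447,228)

The one at (346,230) fits: black grip, slotted, standing in the tray. The large ball is at (286,263) and the small one at about (269,278). The dish is at (146,262). Next I'll measure the tray's axes and confirm the choice in a crop.

```bash
python3 - <<'E'
from h import *
def cloud(c):
    h,w=c["range_z"].shape
    u,v=np.meshgrid(np.arange(w),np.arange(h))
    n=cv2.undistortPoints(np.stack([u,v],-1).reshape(-1,1,2).astype(np.float64),np.array(c["camera_matrix"]),np.array(c["dist_coeffs"])).reshape(h,w,2)
    z=c["range_z"].astype(float)
    P=np.dstack([n[...,0]*z,n[...,1]*z,z])
    return P@np.array(c["rotation"]).T+np.array(c["eye"]), z>0
c=get_image("top");P,ok=cloud(c);im=c["img"].astype(int)
cv2.imwrite("pics/crop.png",cv2.resize(c["img"][190:310,230:390],None,fx=4.5,fy=4.5,interpolation=cv2.INTER_CUBIC))
u,v=np.meshgrid(np.arange(560),np.arange(420))
box=(u>235)&(u<380)&(v>195)&(v<305)&ok
m=box&(P[...,2]>.042)&(P[...,2]<.058)
# tray rim
q=P[m][:,:2].astype(np.float32)
(ctr,sz,a)=cv2.minAreaRect(q);print("rim",m.sum(),ctr,sz,a, cv2.boxPoints((ctr,sz,a)).round(3).tolist())
g=box&(P[...,2]>.10)
print("grip top",g.sum(),P[g].mean(0),P[g].max(0),P[g].min(0), cv2.minAreaRect(P[g][:,:2].astype(np.float32)))
# balls: circle-ish bright
for n,(cu,cv_,r) in {"good":(286,263,10),"worn":(269,278,6)}.items():
    b=(np.hypot(u-cu,v-cv_)<r)&ok
    zz=P[...,2][b];top=b&(P[...,2]>zz.max()-.006);print(n,zz.max(),P[top].mean(0),top.sum(),np.median(P[b],0))
b=(np.hypot(u-146,v-262)<45)&ok&(P[...,2]>.036)
print("dish",cv2.minEnclosingCircle(P[b][:,:2].astype(np.float32)),P[b][:,2].max())
c=get_image("side");P,ok=cloud(c)
box=(u>275)&(u<350)&(v>175)&(v<290)&ok
g=box&(P[...,2]>.085)&(P[...,2]<.15)&(P[...,1]>-.36)
print("side grip",g.sum(),P[g].mean(0),P[g].max(0),P[g].min(0),cv2.minAreaRect(P[g][:,:2].astype(np.float32)))
for q in ["scoop_grip"]:
  for d in landmark_of("top",q)+landmark_of("side",q): print(np.round(d["point"],3),d["conf"])
E
```

```text
rim 1176 (0.49042990803718567, -0.21734978258609772) (0.1228962242603302, 0.2522513270378113) 13.877094268798828 [[0.4009999930858612, -0.10999999940395355], [0.460999995470047, -0.35499998927116394], [0.5799999833106995, -0.32499998807907104], [0.5199999809265137, -0.07999999821186066]]
grip top 302 [ 0.50635413 -0.28621004  0.13863205] [ 0.52811524 -0.27411422  0.14975216] [ 0.48726743 -0.30226265  0.10018424] ((0.5081239938735962, -0.2884847819805145), (0.03973739966750145, 0.02248292602598667), 13.048410415649414)
good 0.05554955538903761 [ 0.46386766 -0.16042925  0.05147616] 54 [ 0.46315973 -0.16365252  0.04139515]
worn 0.037817287289920065 [ 0.43845481 -0.1207507   0.03407903] 15 [ 0.43670608 -0.12313325  0.02170432]
dish ((0.5092167854309082, 0.14076048135757446), 0.06748868525028229) 0.04743272480402938
side grip 447 [ 0.50847376 -0.27935794  0.1204238 ] [ 0.53030201 -0.27111582  0.14729257] [ 0.48836225 -0.30015188  0.08616331] ((0.5090975761413574, -0.28535693883895874), (0.040540844202041626, 0.022540947422385216), 14.626056671142578)
[ 0.509 -0.287  0.115] 0.98
[ 0.696 -0.193  0.101] 0.74
[ 0.436 -0.12   0.027] 0.74
[ 0.486 -0.504  0.091] 0.96
[ 0.699 -0.2    0.094] 0.71
[ 0.508 -0.286  0.119] 0.64
```

View pics/crop.png

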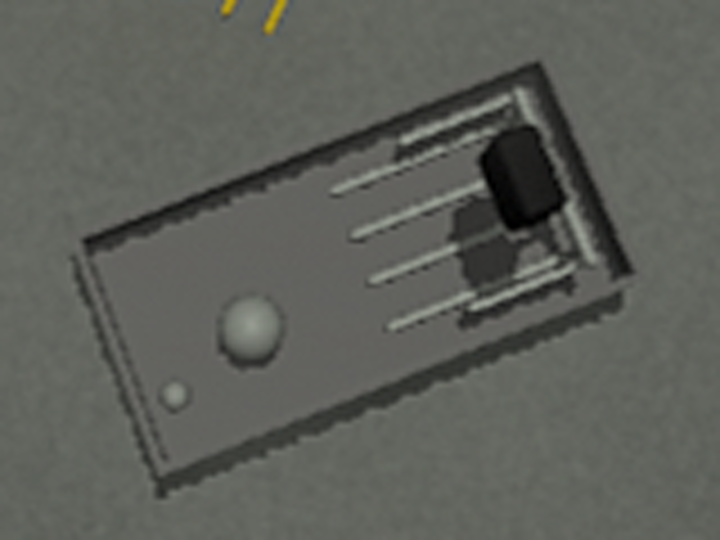

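The crop confirms it: black grip and four bars, lying in the tray. The large ball is nearly in line with the y=+12 bar, and the small ball is near the far-left corner. The scoop's +x is at a yaw of about 104° and its grip is at about (0.508, -0.288, 0.115), which agrees with the tray geometry. I'll approach above it with the fingers closing along the scoop's x.

```bash
python3 -m pendant '[[[0,0,0],[0,0,0.54]],[[0.9,-0.33,0],[0,0,0]],[[0.9,-0.33,0],[0,0,0]],[[0.9,-0.33,0],[0,0,0]],[[0.9,-0.33,0],[0,0,0]],[[0.9,-0.33,0],[0,0,0]],[[0.9,-0.33,0],[0,0,0]],[[0.9,-0.33,0],[0,0,0]]]' 1 && python3 -m pendant '[[[0.9,-0.33,0],[0,0,0]],[[0.9,-0.33,0],[0,0,0]],[[0.9,-0.33,0],[0,0,0]],[[0.9,-0.33,0],[0,0,0]],[[0,0,0],[0,0,0]]]'
python3 - <<'E'
from h import *
st()
c=get_image("wrist");cv2.imwrite("pics/w1.png",c["img"])
for q in ["scoop_grip","good_ball","worn_ball"]:
    for d in landmark_of("wrist",q): print(q,round(d["conf"],2),np.round(d["point"],4),px(c,d["point"]))
E
```

```text
time_s: 1.7
position: [0.3806, -0.376, 0.2314]
tool_rot: [[0.971, 0.24, 0.0], [0.24, -0.971, -0.0], [0.0, 0.0, -1.0]]
ft_force: [-0.0, 0.2, 0.4]
grip_width: 0.0854
gripper_force: 0.0
time_s: 2.33
position: [0.5081, -0.2895, 0.2311]
tool_rot: [[0.97, 0.243, 0.0], [0.243, -0.97, 0.0], [0.0, -0.0, -1.0]]
ft_force: [-0.5, -1.2, 0.3]
grip_width: 0.0855
gripper_force: 0.0
2.33 [ 0.5081 -0.2895  0.2311] [[0.97, 0.243, 0.0], [0.243, -0.97, 0.0], [0.0, -0.0, -1.0]] [-0.5 -1.2  0.3] 0.08548814971864135 0.0
scoop_grip 0.86 [ 0.5089 -0.2884  0.1126] [273. 197.]
scoop_grip 0.72 [ 0.487  -0.4972  0.095 ] [501. 274.]
good_ball 0.67 [ 0.4668 -0.1611  0.0349] [134. 188.]
worn_ball 0.71 [ 0.4393 -0.1232  0.026 ] [ 97. 203.]
```

View pics/w1.png

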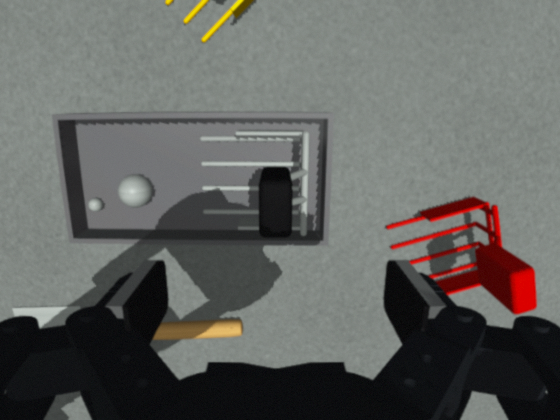

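The wrist view shows the black grip at (275,200) centred under the tool, with the large ball at (134,190) and the small one at (96,204). Now I'll descend and grip.

```bash
python3 -m pendant '[[[0,0,0.82],[0,0,0]],[[0,0,0.82],[0,0,0]],[[0,0,0.82],[0,0,0]],[[0,0,0.82],[0,0,0]],[[0,0,0],[0,0,0]]]' 1 && python3 -m pendant '[[[0,0,0],[0,0,0]],[[0,0,0],[0,0,0]],[[0,0,0],[0,0,0]],[[0,0,0],[0,0,0]],[[0,0,0],[0,0,0]],[[0,0,0],[0,0,0]],[[0,0,0],[0,0,0]],[[0,0,0],[0,0,0]]]' 0 80
```

```text
time_s: 3.15
position: [0.5052, -0.291, 0.0985]
tool_rot: [[0.971, 0.239, -0.003], [0.239, -0.971, 0.003], [-0.003, -0.004, -1.0]]
ft_force: [-0.6, -0.0, -0.1]
grip_width: 0.0854
gripper_force: 0.0
time_s: 4.15
position: [0.5069, -0.2911, 0.1007]
tool_rot: [[0.971, 0.24, 0.001], [0.24, -0.971, -0.001], [0.001, 0.001, -1.0]]
ft_force: [-0.5, 0.8, 5.7]
grip_width: 0.0213
gripper_force: 78.6
```

```bash
python3 -m pendant '[[[0,0,-0.03],[0,0,0]],[[-0.11,0,0],[0,0,0]],[[-0.11,0,0],[0,0,0]],[[0,-0.2,0],[0,0,0]],[[0,-0.3,0],[0,0,0]],[[0,-0.3,0],[0,0,0]],[[0,-0.3,0],[0,0,0]],[[0,0,0],[0,0,0]]]'
python3 - <<'E'
from h import *
s=observe();X=np.array([-.24,.971]);Y=np.array([-.971,-.24]);p=np.array(s["position"])[:2]
for n in ["wrist","top"]:
  c=get_image(n)
  for q in ["good_ball","worn_ball","scoop_grip"]:
    for d in landmark_of(n,q):
        r=np.array(d["point"])[:2]-p; print(n,q,round(d["conf"],2),np.round(d["point"],4),"scoop xy",np.round([r@X,r@Y],4),px(c,d["point"]))
  a=c["img"]
  if n=="wrist": cv2.imwrite("pics/w2.png",a)
E
```

```text
time_s: 5.15
position: [0.4874, -0.2493, 0.1015]
tool_rot: [[0.97, 0.241, -0.0], [0.241, -0.97, 0.0], [-0.0, -0.0, -1.0]]
ft_force: [-0.4, -0.0, -2.2]
grip_width: 0.0212
gripper_force: 78.1
wrist good_ball 0.82 [ 0.4662 -0.1622  0.0365] scoop xy [ 0.0897 -0.0003] [126. 219.]
wrist worn_ball 0.58 [ 0.4371 -0.1212  0.0252] scoop xy [0.1365 0.0181] [ 67. 241.]
top scoop_grip 0.91 [ 0.4836 -0.4998  0.0937] scoop xy [-0.2423  0.0638] [446. 229.]
top scoop_grip 0.7 [ 0.696  -0.1945  0.1007] scoop xy [ 0.0032 -0.2157] [286. 150.]
```

View pics/w2.png

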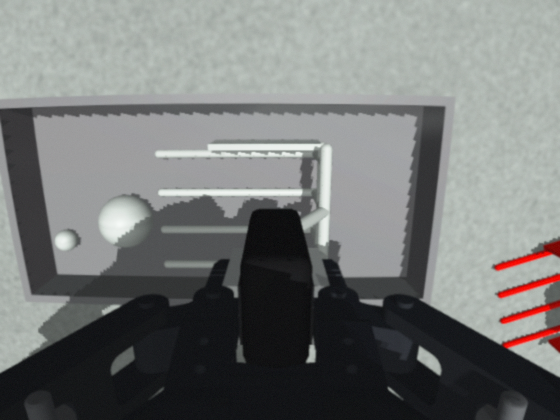

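The ball at (126,219) lines up with the middle slot, between the bars at rows 192 and 229. Now I'll advance slowly to the far wall.

```bash
python3 -m pendant '[[[0,-0.15,0],[0,0,0]],[[0,-0.15,0],[0,0,0]],[[0,-0.15,0],[0,0,0]],[[0,-0.15,0],[0,0,0]],[[0,-0.15,0],[0,0,0]],[[0,-0.15,0],[0,0,0]],[[0,-0.15,0],[0,0,0]],[[0,-0.15,0],[0,0,0]]]' && python3 -m pendant '[[[0,-0.15,0],[0,0,0]],[[0,-0.15,0],[0,0,0]],[[0,-0.15,0],[0,0,0]],[[0,-0.1,0],[0,0,0]],[[0,0,0],[0,0,0]]]'
python3 - <<'E'
from h import *
s=observe();X=np.array([-.24,.971]);Y=np.array([-.971,-.24]);p=np.array(s["position"])[:2]
for n in ["wrist","side"]:
  c=get_image(n)
  for q in ["good_ball","worn_ball"]:
    for d in landmark_of(n,q):
        r=np.array(d["point"])[:2]-p; print(n,q,round(d["conf"],2),np.round(d["point"],4),"scoop xy",np.round([r@X,r@Y],4),px(c,d["point"]))
  if n=="wrist": cv2.imwrite("pics/w3.png",c["img"])
E
```

```text
time_s: 6.55
position: [0.4759, -0.2034, 0.1013]
tool_rot: [[0.971, 0.24, 0.0], [0.24, -0.971, 0.0], [0.0, 0.0, -1.0]]
ft_force: [0.5, 0.1, -0.9]
grip_width: 0.0209
gripper_force: 78.3
time_s: 7.18
position: [0.4705, -0.1821, 0.1012]
tool_rot: [[0.971, 0.24, -0.001], [0.24, -0.971, 0.0], [-0.0, -0.001, -1.0]]
ft_force: [0.4, -1.5, -4.5]
grip_width: 0.0208
gripper_force: 79.6
wrist good_ball 0.8 [ 0.457  -0.119   0.0412] scoop xy [ 0.0645 -0.002 ] [164. 219.]
wrist worn_ball 0.56 [ 0.4356 -0.1226  0.0245] scoop xy [0.0661 0.0196] [172. 244.]
side good_ball 0.61 [ 0.4559 -0.1171  0.0336] scoop xy [ 0.0666 -0.0014] [322. 269.]
```

View pics/w3.png

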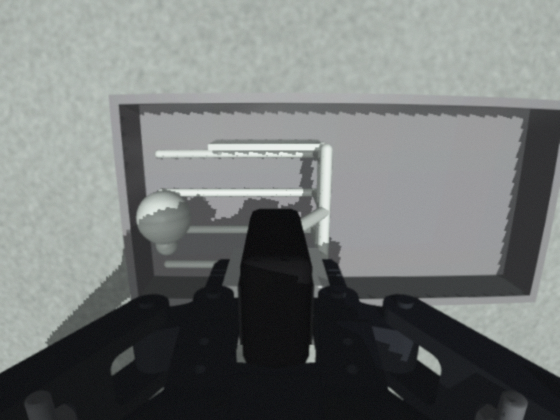

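The ball is over the tips, held in the middle slot against the wall, with the small ball in the next slot. I'll go a few mm further, then tilt the mouth up about the heel.

```bash
python3 -m pendant '[[[0,-0.08,0],[0,0,0]],[[0,-0.08,0],[0,0,0]],[[0,0.1,-0.03],[0.5,0,0]],[[0,0.1,-0.03],[0.5,0,0]],[[0,0.1,-0.04],[0.5,0,0]],[[0,0.1,-0.04],[0.5,0,0]],[[0,0.1,-0.05],[0.5,0,0]],[[0,0.1,-0.05],[0.5,0,0]]]' && python3 -m pendant '[[[0,0,0],[0,0,0]],[[0,0,0],[0,0,0]],[[0,0,0],[0,0,0]],[[0,0,0],[0,0,0]]]'
python3 - <<'E'
from h import *
s=observe();R=np.array(s["tool_rot"]);p=np.array(s["position"])
for n in ["wrist","side"]:
  c=get_image(n)
  for q in ["good_ball","worn_ball"]:
    for d in landmark_of(n,q):
        r=R.T@(np.array(d["point"])-p); print(n,q,round(d["conf"],2),np.round(d["point"],4),"scoop xyz",np.round([-r[1],-r[0],-r[2]],4),px(c,d["point"]))
  cv2.imwrite("pics/%s4.png"%n,c["img"])
E
```

```text
time_s: 8.48
position: [0.4751, -0.2, 0.1083]
tool_rot: [[0.971, 0.232, -0.063], [0.241, -0.937, 0.253], [-0.0, -0.261, -0.965]]
ft_force: [0.2, -0.0, -3.8]
grip_width: 0.0213
gripper_force: 79.7
time_s: 8.98
position: [0.4751, -0.2001, 0.1083]
tool_rot: [[0.971, 0.233, -0.062], [0.241, -0.938, 0.251], [-0.0, -0.259, -0.966]]
ft_force: [0.0, -0.3, -2.3]
grip_width: 0.0212
gripper_force: 80.0
wrist good_ball 0.86 [ 0.4773 -0.1969  0.0442] scoop xyz [-0.0141 -0.0029 -0.0626] [299. 217.]
wrist worn_ball 0.52 [ 0.4371 -0.1174  0.023 ] scoop xyz [ 0.0643  0.017  -0.1055] [185. 226.]
side good_ball 0.44 [ 0.4754 -0.1921  0.0406] scoop xyz [-0.0101 -0.0022 -0.0674] [317. 245.]
```

View pics/wrist4.png

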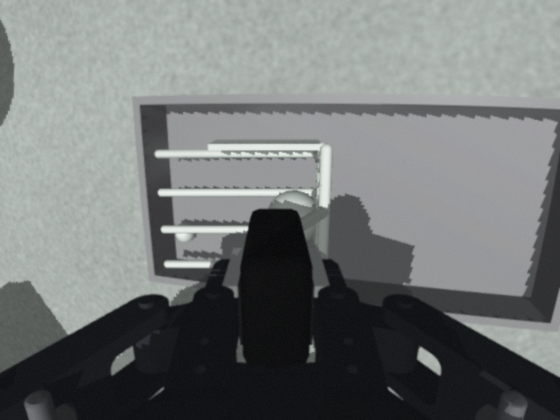

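The ball is in the heel at (295,200), and the small ball stays on the floor at (185,235). Lifting.

```bash
python3 -m pendant '[[[0,-0.05,-0.3],[0,0,0]],[[0,-0.13,-0.58],[0,0,0]],[[0,-0.15,-0.58],[0,0,0]],[[0,-0.15,-0.58],[0,0,0]],[[0,-0.15,-0.58],[0,0,0]],[[0,0,0],[0,0,0]],[[0,0,0],[0,0,0]]]'
python3 - <<'E'
from h import *
s=observe();R=np.array(s["tool_rot"]);p=np.array(s["position"])
for n in ["wrist","side"]:
  c=get_image(n)
  for q in ["good_ball","worn_ball"]:
    for d in landmark_of(n,q):
        r=R.T@(np.array(d["point"])-p); print(n,q,round(d["conf"],2),np.round(d["point"],4),"scoop xyz",np.round([-r[1],-r[0],-r[2]],4),px(c,d["point"]))
  cv2.imwrite("pics/%s5.png"%n,c["img"])
X=np.array([-.24,.971,0]);t=np.array([.5095,.142,.148])-.08*X;print(t,R.T@(np.array([*t[:2],p[2]])-p)/.04)
E
```

```text
time_s: 10.15
position: [0.4755, -0.2029, 0.2153]
tool_rot: [[0.971, 0.232, -0.063], [0.24, -0.937, 0.252], [-0.001, -0.26, -0.966]]
ft_force: [0.0, -0.0, -3.0]
grip_width: 0.0212
gripper_force: 80.2
wrist good_ball 0.8 [ 0.4762 -0.2     0.1512] scoop xyz [-0.0141 -0.0014 -0.0626] [299. 219.]
wrist worn_ball 0.63 [ 0.4364 -0.1241  0.0235] scoop xyz [ 0.0332  0.0189 -0.2076] [241. 195.]
side good_ball 0.66 [ 0.4779 -0.1993  0.1491] scoop xyz [-0.0143 -0.0032 -0.0647] [320. 200.]
side worn_ball 0.5 [ 0.475  -0.1951  0.1445] scoop xyz [-0.0109 -0.0014 -0.0704] [321. 203.]
[0.5287  0.06432 0.148  ] [ 2.89542177 -5.95541362  1.59904156]
```

View pics/side5.png

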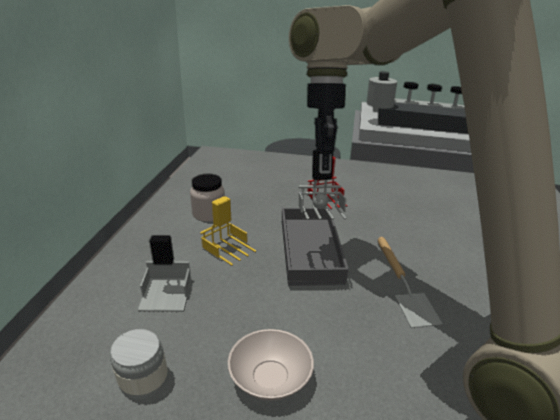

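The ball (320,200) is in the lifted scoop. The "worn_ball" that the side camera reports at that same place is the large ball again; the wrist view puts the small one on the tray floor. I'll carry it over to the dish.

```bash
python3 -m pendant '[[[0.1,-0.2,0.053],[0,0,0]],[[0.18,-0.37,0.1],[0,0,0]],[[0.18,-0.37,0.1],[0,0,0]],[[0.18,-0.37,0.1],[0,0,0]],[[0.18,-0.37,0.1],[0,0,0]],[[0.18,-0.37,0.1],[0,0,0]],[[0.18,-0.37,0.1],[0,0,0]],[[0.18,-0.37,0.1],[0,0,0]]]' && python3 -m pendant '[[[0.18,-0.37,0.1],[0,0,0]],[[0.18,-0.37,0.1],[0,0,0]],[[0.18,-0.37,0.1],[0,0,0]],[[0.18,-0.37,0.1],[0,0,0]],[[0.18,-0.37,0.1],[0,0,0]],[[0.18,-0.37,0.1],[0,0,0]],[[0.18,-0.37,0.1],[0,0,0]],[[0.18,-0.37,0.1],[0,0,0]]]' && python3 -m pendant '[[[0.1,-0.2,0.053],[0,0,0]],[[0,0,0],[0,0,0]],[[0,0,0],[0,0,0]]]'
python3 - <<'E'
from h import *
s=observe();R=np.array(s["tool_rot"]);p=np.array(s["position"])
for n in ["wrist"]:
  c=get_image(n)
  for q in ["good_ball","dish"]:
    for d in landmark_of(n,q):
        r=R.T@(np.array(d["point"])-p); print(n,q,round(d["conf"],2),np.round(d["point"],4),"scoop xyz",np.round([-r[1],-r[0],-r[2]],4),px(c,d["point"]))
t=np.array([.5287,.0643,.148]);print(R.T@(t-p)/.04)
E
```

```text
time_s: 11.45
position: [0.5011, -0.0768, 0.2158]
tool_rot: [[0.971, 0.232, -0.062], [0.24, -0.938, 0.251], [-0.0, -0.259, -0.966]]
ft_force: [-0.1, 0.2, -3.2]
grip_width: 0.0211
gripper_force: 80.1
time_s: 12.45
position: [0.5275, 0.0562, 0.2155]
tool_rot: [[0.971, 0.232, -0.062], [0.24, -0.938, 0.251], [-0.0, -0.259, -0.966]]
ft_force: [-0.0, -0.5, -3.2]
grip_width: 0.0214
gripper_force: 80.1
time_s: 12.82
position: [0.5292, 0.0637, 0.2155]
tool_rot: [[0.971, 0.232, -0.062], [0.24, -0.938, 0.251], [-0.0, -0.259, -0.966]]
ft_force: [0.9, 0.7, -3.1]
grip_width: 0.0212
gripper_force: 79.8
wrist good_ball 0.76 [0.5295 0.0688 0.1516] scoop xyz [-0.0118 -0.0015 -0.063 ] [295. 219.]
wrist dish 0.8 [ 0.5097  0.138  -0.0039] scoop xyz [ 0.0175  0.0011 -0.2318] [258. 173.]
[-0.00923031  0.4185601   1.63434824]
```

```bash
python3 -m pendant '[[[0,0.1,0.41],[0,0,0]],[[0,0.1,0.41],[0,0,0]],[[0,0.1,0.41],[0,0,0]],[[0,0.1,0.41],[0,0,0]],[[0,0,0],[0,0,0]],[[0,0,0],[-0.7,0,0]],[[0,0,0],[-0.7,0,0]],[[0,0,0],[-0.7,0,0]]]' && python3 -m pendant '[[[0,0,0],[-0.5,0,0]],[[0,0,0],[-0.5,0,0]],[[0,0,0],[-0.5,0,0]],[[0,0,0],[-0.5,0,0]],[[0,0,0],[-0.5,0,0]],[[0,0,0],[-0.5,0,0]],[[0,0,0],[-0.5,0,0]],[[0,0,0],[-0.5,0,0]]]' && python3 -m pendant '[[[0,0,0],[-0.5,0,0]],[[0,0,0],[-0.5,0,0]],[[0,0,0],[0,0,0]],[[0,0,0],[0,0,0]],[[0,0,0],[0,0,0]]]'
python3 - <<'E'
from h import *
s=observe();R=np.array(s["tool_rot"]);p=np.array(s["position"])
for n in ["wrist","side"]:
  c=get_image(n)
  for q in ["good_ball","dish"]:
    for d in landmark_of(n,q):
        r=R.T@(np.array(d["point"])-p); print(n,q,round(d["conf"],2),np.round(d["point"],4),"scoop xyz",np.round([-r[1],-r[0],-r[2]],4),px(c,d["point"]))
  cv2.imwrite("pics/%s6.png"%n,c["img"])
E
```

```text
time_s: 13.98
position: [0.5293, 0.0653, 0.149]
tool_rot: [[0.971, 0.239, -0.017], [0.24, -0.968, 0.074], [0.001, -0.076, -0.997]]
ft_force: [-0.7, 0.9, -3.8]
grip_width: 0.0214
gripper_force: 80.2
time_s: 14.98
position: [0.5292, 0.0655, 0.149]
tool_rot: [[0.971, 0.23, 0.066], [0.239, -0.935, -0.26], [0.001, 0.268, -0.963]]
ft_force: [-0.4, 0.4, -2.8]
grip_width: 0.0214
gripper_force: 80.0
time_s: 15.6
position: [0.529, 0.0653, 0.1483]
tool_rot: [[0.971, 0.224, 0.084], [0.24, -0.91, -0.339], [0.001, 0.35, -0.937]]
ft_force: [-0.8, -1.0, -1.7]
grip_width: 0.0211
gripper_force: 80.1
wrist good_ball 0.74 [0.5086 0.1444 0.0173] scoop xyz [ 0.1224  0.001  -0.0942] [ 96. 209.]
wrist dish 0.66 [ 0.5112  0.1408 -0.0028] scoop xyz [ 0.1256 -0.0007 -0.1144] [104. 199.]
side good_ball 0.87 [0.5044 0.1452 0.0176] scoop xyz [ 0.124   0.0048 -0.0933] [273. 372.]
side dish 0.69 [ 0.5093  0.141  -0.001 ] scoop xyz [ 0.1255  0.0011 -0.1125] [271. 377.]
```

View pics/side6.png

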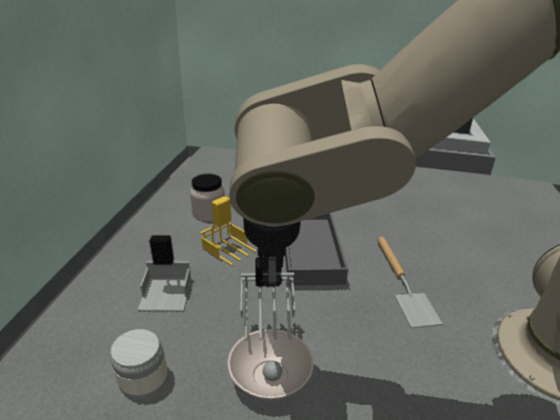

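The ball is in the dish at (272,371). I'll raise the scoop, level it and carry it to the left side.

```bash
python3 -m pendant '[[[0,0.2,-0.53],[0,0,0]],[[0,0.2,-0.53],[0,0,0]],[[0,0.2,-0.53],[0,0,0]],[[0,0.2,-0.53],[0,0,0]],[[0,0,0],[0.82,0,0]],[[0,0,0],[0.82,0,0]],[[0,0,0],[0.82,0,0]],[[0,0,0],[0.82,0,0]]]' && python3 -m pendant '[[[0,0,0],[0.82,0,0]],[[0.11,-0.8,0],[0,0,0]],[[0.11,-0.8,0],[0,0,0]],[[0.11,-0.8,0],[0,0,0]],[[0.11,-0.8,0],[0,0,0]],[[0.11,-0.8,0],[0,0,0]],[[0.11,-0.8,0],[0,0,0]],[[0.11,-0.8,0],[0,0,0]]]' && python3 -m pendant '[[[0,0,0],[0,0,0]],[[0,0,0],[0,0,0]]]'
```

```text
time_s: 16.9
position: [0.5289, 0.0652, 0.2387]
tool_rot: [[0.971, 0.24, 0.017], [0.24, -0.968, -0.067], [0.0, 0.069, -0.998]]
ft_force: [0.3, 0.4, -1.7]
grip_width: 0.0213
gripper_force: 80.2
time_s: 17.9
position: [0.5048, 0.2911, 0.2386]
tool_rot: [[0.971, 0.24, -0.0], [0.24, -0.971, -0.0], [-0.0, 0.0, -1.0]]
ft_force: [0.0, -0.1, -1.9]
grip_width: 0.0211
gripper_force: 80.0
time_s: 18.15
position: [0.505, 0.2896, 0.2385]
tool_rot: [[0.971, 0.24, -0.0], [0.24, -0.971, -0.001], [-0.0, 0.0, -1.0]]
ft_force: [-0.6, 0.8, -2.0]
grip_width: 0.0212
gripper_force: 80.0
```

```bash
python3 -m pendant '[[[0,0,0.75],[0,0,0]],[[0,0,0.75],[0,0,0]],[[0,0,0.75],[0,0,0]],[[0,0,0.75],[0,0,0]],[[0,0,0.75],[0,0,0]],[[0,0,0.08],[0,0,0]],[[0,0,0.08],[0,0,0]],[[0,0,0],[0,0,0]]]' && python3 -m pendant '[[[0,0,0.025],[0,0,0]],[[0,0,0],[0,0,0]]]'
```

```text
time_s: 19.15
position: [0.5055, 0.29, 0.0833]
tool_rot: [[0.971, 0.24, 0.002], [0.24, -0.971, 0.001], [0.002, -0.0, -1.0]]
ft_force: [0.6, 0.8, -1.9]
grip_width: 0.0212
gripper_force: 80.3
time_s: 19.4
position: [0.5051, 0.2901, 0.0816]
tool_rot: [[0.971, 0.24, 0.001], [0.24, -0.971, 0.0], [0.001, -0.0, -1.0]]
ft_force: [-0.9, 0.4, -1.6]
grip_width: 0.0209
gripper_force: 80.3
```

```bash
python3 -m pendant '[[[0,0,0.025],[0,0,0]],[[0,0,0],[0,0,0]]]' && python3 -m pendant '[[[0,0,0.02],[0,0,0]],[[0,0,0],[0,0,0]]]'
```

```text
time_s: 19.65
position: [0.5052, 0.2902, 0.0808]
tool_rot: [[0.971, 0.24, 0.001], [0.24, -0.971, 0.0], [0.001, -0.0, -1.0]]
ft_force: [-0.9, -0.4, 3.3]
grip_width: 0.0213
gripper_force: 80.9
time_s: 19.9
position: [0.5052, 0.2903, 0.0807]
tool_rot: [[0.971, 0.241, 0.001], [0.241, -0.971, 0.0], [0.002, -0.0, -1.0]]
ft_force: [-2.4, -0.3, 9.9]
grip_width: 0.021
gripper_force: 82.1
```

The scoop is on the bench. Opening the gripper and then retreating straight up.

```bash
python3 -m pendant '[[[0,0,0],[0,0,0]],[[0,0,0],[0,0,0]],[[0,0,0],[0,0,0]],[[0,0,0],[0,0,0]],[[0,0,0],[0,0,0]],[[0,0,0],[0,0,0]],[[0,0,0],[0,0,0]],[[0,0,0],[0,0,0]]]' 1 && python3 -m pendant '[[[0,0,-0.3],[0,0,0]],[[0,0,-0.6],[0,0,0]],[[0,0,-0.9],[0,0,0]],[[0,0,-0.9],[0,0,0]],[[0,0,-0.9],[0,0,0]],[[0,0,-0.9],[0,0,0]],[[0,0,0],[0,0,0]],[[0,0,0],[0,0,0]]]'
python3 - <<'E'
from h import *
for n in ["top","side","wrist"]:
  c=get_image(n)
  for q in ["good_ball","worn_ball","scoop_grip","dish"]:
    for d in landmark_of(n,q):
      if d["conf"]>.4: print(n,q,round(d["conf"],2),np.round(d["point"],4),px(c,d["point"]))
  cv2.imwrite("pics/%s7.png"%n,c["img"])
E
```

```text
time_s: 20.9
position: [0.505, 0.2901, 0.0795]
tool_rot: [[0.971, 0.24, 0.0], [0.24, -0.971, 0.0], [0.0, -0.0, -1.0]]
ft_force: [0.2, 0.6, -0.6]
grip_width: 0.085
gripper_force: 0.0
time_s: 21.9
position: [0.5047, 0.29, 0.2592]
tool_rot: [[0.971, 0.24, -0.001], [0.24, -0.971, -0.0], [-0.001, 0.0, -1.0]]
ft_force: [-0.3, 0.3, 0.4]
grip_width: 0.0852
gripper_force: 0.0
top good_ball 0.43 [0.5026 0.1423 0.0219] [145. 265.]
top scoop_grip 0.82 [ 0.4857 -0.4958  0.0921] [444. 229.]
top scoop_grip 0.81 [ 0.6968 -0.1968  0.1023] [287. 149.]
top scoop_grip 0.63 [0.5058 0.2911 0.0945] [ 58. 271.]
top dish 0.56 [5.104e-01 1.388e-01 4.000e-04] [150. 261.]
side good_ball 0.77 [0.5029 0.1455 0.016 ] [274. 373.]
side scoop_grip 0.57 [ 0.4859 -0.502   0.0941] [327. 166.]
wrist good_ball 0.68 [0.5051 0.1414 0.0203] [407. 204.]
wrist scoop_grip 0.64 [0.5066 0.2921 0.0941] [273. 183.]
wrist dish 0.63 [ 0.512   0.1403 -0.0024] [403. 193.]
```

View pics/side7.png

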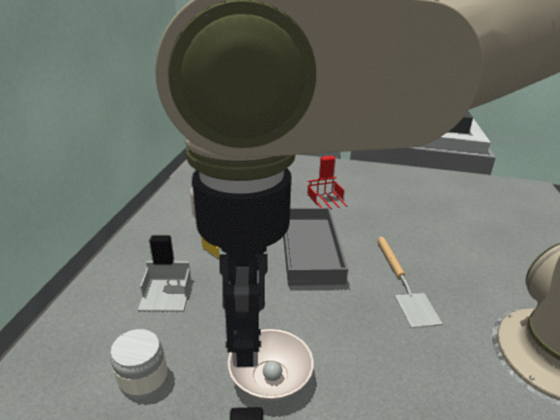

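The ball rests in the dish at (272,370). The scoop stands with its grip at about (0.506, 0.291, 0.094), 150 mm from the dish's centre. The near tray wall hides the small ball in this view, but the wrist camera last saw it on the tray floor and nothing has touched it since.

```bash
python3 -c "
from rig import *
print(close_job())"
```

```text
the job is handed in; nothing more can be done
None
```

I handed the job in at about 22 s; the large ball is in the dish, the scoop stands on the bench about 150 mm from the dish's centre, and the small ball was last seen on the tray floor after the lift (later views hid it). No verdict came back.

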